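# Lay a kit carton on the rollers and run it into the sealing bay

### The job

Tip the tall carton that stands on the steel plate at the start of the roller line over the yellow kerb, so that it lies on the rollers with its green panel up. Then push it slowly along the rollers, under the clear roof of the blue sealing station, until its leading end is squarely home against the stop; let go and leave the other things on the table where they stand.

Things in the scene. Friction and masses are not known exactly. Their poses are not given: they have to be found in the camera images.
- carton: Loose cardboard carton, 0.35-0.65 kg, 120 (own x) x 75 (y) x 190 (z) mm. Origin: centre of underside. Starts upright on the infeed plate, +y face towards the kerb (up to 20 mm off it, turned up to 0.1 rad), green panel on its -y face. Lying on the rollers as wanted: z along the travel, y down, origin = centre of the trailing end, 94 mm above the table.
- carton_lead (a point): Centre of the carton's top face (190 mm from its origin along own z), the leading end once it lies on the rollers. While upright it starts to fall by itself when its top has been pushed about 70 mm forward.
- line: Fixed low roller line, 172 mm wide. Origin on the table under its middle; own y = direction of travel, x across, z up. Steel infeed plate y -360 to -230 mm, top 42 mm above the table; then kerb; then 18 free rollers, 22 thick, 148 wide, axes along x, every 30 mm from y -205 to 305, tops 56 mm above the table. A carton rolls along y at about 1.5 N, coasts 1-2 cm, and hardly turns or shifts sideways.
- kerb (a point): Middle of the upper edge, on the carton's side, of the yellow kerb across the line between infeed plate and rollers; 54 mm above the table (12 mm above the plate), 8 mm thick. Pushed low against it, the carton squares up. Axes as the line.
- bay: Fixed blue sealing station over the far end of the line, parallel to it. Origin on the table under the middle of the stop face (dark rubber strip); own y along the travel, carton comes from -y. Housing y 0 to 130 mm, 200 wide, 258 high. Side walls 152 mm apart, y -205 to 0, tops 94 mm above the table, flared to 190 mm apart at y -255. In the bay the carton must stay under 0.3 m/s.
- roof_edge (a point): Middle of the yellow front edge, underside, of the bay's flat clear roof: 151 mm above the table, roof 6 mm thick, 190 wide, from here (212 mm before the stop) back to the housing; slim posts at its sides. A carton fully home has its trailing end 22 mm under the roof: lean the tool about 45 degrees, fingers ahead, to push it there. Axes as the bay.
- sanitiser: Bystander: clear bottle with blue cap, 60 mm diameter, 160 mm tall, beside the line on the side away from the robot. Origin at the centre of its underside.
- pen_pot: Bystander: black open pot, 80 mm diameter, 100 mm tall, beside the line. Origin at the centre of its underside.
- kit_tin: Bystander: blue box with white lid, 104 x 74 x 72 mm, beside the line. Origin at the centre of its underside.
There are look-alikes about, which are no part of the job. There is more than one size of the carton; the job needs the smallest.

How it is judged:
On the way:
1. the carton lies flat on the rollers, green panel up (angle between carton's own y axis and vertical above 3.02 rad and height (world z) of carton between 0.086 and 0.101 m and y of carton in the frame of line above -0.26 m), for 0.2 s.
At the end, for the whole second after the job is handed in: The carton lies flat on the rollers inside the bay, green panel up (within 5 degrees), the centre of its leading end within 7 mm of the stop face and between the side walls, square to the bay within 0.09 rad, at rest and released (angle between carton's own y axis and vertical above 3.05 rad and height (world z) of carton between 0.087 and 0.1 m and y of carton_lead in the frame of bay between -0.007 and 0.004 m and x of carton_lead in the frame of bay between -0.022 and 0.022 m and angle between the z axis of carton and the y axis of bay, either way round below 0.09 rad and linear speed of carton below 0.02 m/s); the robot touches nothing.
It fails at once if the carton runs into the bay faster than 0.3 m/s (y of carton_lead in the frame of bay above -0.19 m and linear speed of carton above 0.3 m/s).
It fails at once if a bystander is pushed more than 30 mm or tipped over (distance of any of sanitiser, pen_pot, kit_tin from where it was at the start of the episode above 0.03 m or angle between any of sanitiser, pen_pot, kit_tin's own z axis and vertical above 0.5 rad).
It also fails if it takes over 56 s, if anything falls off the work surface, if the arm or the gripper's body presses on something with over 40 N, if the wrist force passes 120 N, or if a joint passes its speed limit or range.

### The arm

A 6-joint arm with a two-finger parallel gripper is mounted at the origin on the work surface. World frame = base frame: x ahead of the robot, y to its left, z up, the work surface at z = 0. Lengths are in m, angles in rad, forces in N, time in s.
With the tool pointing down it reaches from about 0.425 to 0.95 m from the base axis. Payload 3.5 kg.
Tool frame: the origin (TCP) lies on the mounting face of the last link; the fingertips stand 173 mm ahead of it and the grasp point (between the pads) lies 155 mm ahead of it; z points along the fingers, x is the direction in which the jaws open and shut, and the axes are right-handed (so a half turn about z gives the same grasp; the last joint's range is limited). The gripper opens to 85 mm and grips with 20 to 120 N. Pads are 22 mm wide; open, the fingers measure 114 mm over their backs; the gripper's body (76 mm by 85 mm) begins 54 mm behind the grasp point. The pads swing forward as they close: fully open they stand 13 mm farther back than shut.
Start: joints at [-1.356, 0.286, 1.577, -0, 1.279, -0.15], TCP at [0.241, -0.631, 0.405] pointing down, gripper open.
Joint ranges: [-2.77, 2.77], [-0.9, 2.22], [0.21, 2.48], [-1.53, 4.67], [0.24, 2.81], [-2.84, 2.84]. Speed limits (rad/s): [2.79, 2.79, 3.14, 3.14, 3.14, 3.14].

### API

Orientations are given as a unit quaternion [x, y, z, w].
In Python, from plant import get_state, read_camera, sign_off gives the robot as it stands.
- The arm moves only by the shell command python3 -m jog 'ROWS' [FORCE]. ROWS is JSON, a list of rows, each an object of numbers: "grip": the closure, from 0 (fully open) to 1 (shut); "x", "y", "z": the shift along the tool's x, y, z in mm; "rx", "ry", "rz": the turn, a rotation vector about the tool's x, y, z in degrees. A call has 1 to 8 rows; each row shifts and turns the commanded pose from where the row before left it, along the tool's axes as they then stand; what a row does not reach is not made up. A row lasts 1/12 s, in which the tool goes at most 41.7 mm and 7.16 degrees, less where a joint would pass 70% of its speed; a pose out of reach is approached as far as the arm can. A call with a gripper value outside its range is refused whole. The fingers move at their own pace and stop on an object; FORCE is the grip in N (left out, the last holds). Time passes only in rows, so rows that do not move let the fingers close. It gives the time, the measured TCP pose, the force and the opening at its end, in the units of the state.
- get_state(): the state, without advancing time (a new reading comes with each control period).
- read_camera(name): name is "scene" or "top" or "wrist"; returns a dict with "frame" (400x640x3 uint8, red, green, blue), "intrinsics" (3x3 intrinsics, pixels), "R" (3x3) and "t" (3): a world point X has camera coordinates R X + t. Camera axes: x right, y down, z forward; pixel columns grow to the right and rows downward; lengths in m; the calibration is good to about 2 mm. A picture is of the moment at which its call begins. There is no depth.
- sign_off(): hands the job in, once; it reports no verdict.
The state is a dict: "time": time; "qpos": joint angles; "dq": joint speeds; "joint_efforts": joint torques, N m; "eef_pos": TCP position; "tcp_rot": TCP orientation; "contact_force": force on the tool from outside, world axes, zero at the start; "wrist_torque": the same for the moment, N m; "opening": opening from 0.0 (shut) to 1.0 (fully open).
Only numpy, scipy, OpenCV 4.12 (cv2) and the standard library are available. Lean on these libraries where they do the work, as an engineer would, in place of code of your own. Each camera call takes 0.05 s, during which the arm holds its last target.

## Working session

There is one attempt and no reset: what is moved stays moved. The work goes in short steps, Python scripts to look and compute and a shell command to move; the robot and the scene stay as the last step left them, time stands still between calls to the robot, and variables do not carry over. Pictures are saved under pics/ and viewed, and the job is handed in when it is done.

```bash
ls; mkdir -p pics; python3 - <<'E'
from plant import get_state, read_camera
import cv2,pickle
print(get_state())
d={}
for n in ("scene","top","wrist"):
    r=read_camera(n); d[n]=r
    cv2.imwrite(f"pics/{n}0.png",r["frame"][:,:,::-1])
    print(n,r["intrinsics"],r["R"],r["t"])
pickle.dump(d,open("cam0.pkl","wb"))
E
```

```text
pics
{'time': 0.0, 'qpos': array([-1.35597486e+00,  2.87192070e-01,  1.57817973e+00,  1.89603433e-05,
        1.27859981e+00, -1.50004518e-01]), 'dq': array([-0.00031496, -0.00039137, -0.00019427,  0.00046469, -0.00075643,
        0.00053438]), 'joint_efforts': array([ 7.69681697e-05, -4.05982018e+01, -2.92622584e+01, -1.42803578e-04,
        5.81878354e-03,  5.87291495e-07]), 'eef_pos': array([ 0.24080319, -0.63031823,  0.4033276 ]), 'tcp_rot': array([ 8.23644247e-01, -5.67105581e-01, -8.61697068e-04, -8.20017046e-04]), 'contact_force': array([-0.50780653,  0.45938053,  0.11452393]), 'wrist_torque': array([ 0.01846512, -0.05040307,  0.02570733]), 'opening': 1.0029128239014415}
scene [[370.79864701   0.         320.0485834 ]
 [  0.         370.79864701 211.42227671]
 [  0.           0.           1.        ]] [[ 0.4568495   0.88953253  0.00451802]
 [ 0.84095179 -0.43023238 -0.32817705]
 [-0.28998036  0.15372696 -0.94460543]] [-0.15836113 -0.40767561  1.26753549]
top [[510.62946821   0.         320.10215505]
 [  0.         510.62946821 197.72822257]
 [  0.           0.           1.        ]] [[-0.02454637 -0.99967306 -0.00715913]
 [-0.9953      0.02510879 -0.0935279 ]
 [ 0.09367708  0.00482971 -0.99559092]] [-0.06952077  0.53218061  1.33628344]
wrist [[313.62408318   0.         317.067456  ]
 [  0.         313.62408318 198.51743596]
 [  0.           0.           1.        ]] [[ 0.35612238 -0.93443544 -0.00269417]
 [-0.89402047 -0.34155581  0.28994315]
 [-0.27185337 -0.1008466  -0.95704008]] [-0.67306822 -0.03719206  0.38051219]
```

View pics/scene0.png

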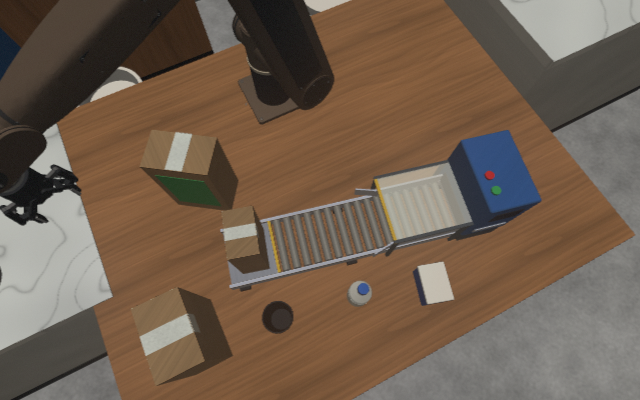

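View pics/top0.png

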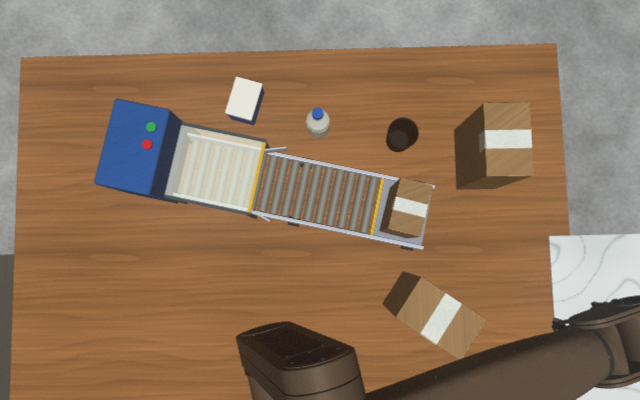

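```bash
cat > h.py <<'E'
import numpy as np, pickle, cv2
from scipy.spatial.transform import Rotation as Ro
def ray(c,u,v,z):
    K,R,t=[np.asarray(c[k],float) for k in("intrinsics","R","t")]
    d=R.T@np.linalg.solve(K,[u,v,1]); o=-R.T@t
    return o+d*(z-o[2])/d[2]
def proj(c,X):
    K,R,t=[np.asarray(c[k],float) for k in("intrinsics","R","t")]
    p=K@(R@np.asarray(X,float)+t); return p[:2]/p[2]
E
python3 - <<'E'
from h import *
d=pickle.load(open("cam0.pkl","rb"))
for n in("top","scene"):
    f=d[n]["frame"]; hsv=cv2.cvtColor(f,cv2.COLOR_RGB2HSV)
    m=cv2.inRange(hsv,(20,150,120),(35,255,255))
    k,l,s,c=cv2.connectedComponentsWithStats(m)
    for i in range(1,k):
        if s[i,4]>15:
            ys,xs=np.where(l==i); r=cv2.minAreaRect(np.c_[xs,ys].astype(np.float32))
            print(n,s[i],r, cv2.boxPoints(r).round(1).tolist())
f=d["top"]["frame"]
cv2.imwrite("pics/crop1.png",cv2.resize(f[90:260,90:450,::-1],None,fx=2.2,fy=2.2,interpolation=cv2.INTER_CUBIC))
f=d["top"]["frame"]
cv2.imwrite("pics/crop2.png",cv2.resize(f[160:260,360:450,::-1],None,fx=6,fy=6,interpolation=cv2.INTER_CUBIC))
f=d["scene"]["frame"]
cv2.imwrite("pics/crop3.png",cv2.resize(f[190:300,205:305,::-1],None,fx=5.4,fy=5.4,interpolation=cv2.INTER_CUBIC))
E
```

```text
top [248 142  18  70 191] ((256.5148620605469, 176.61557006835938), (3.1461870670318604, 70.82903289794922), 12.652557373046875) [[247.1999969482422, 210.8000030517578], [262.70001220703125, 141.6999969482422], [265.79998779296875, 142.39999389648438], [250.3000030517578, 211.5]]
top [370 179  13  56 156] ((376.0, 206.5), (2.5495097637176514, 56.28533172607422), 11.309932708740234) [[369.20001220703125, 233.8000030517578], [380.29998779296875, 178.6999969482422], [382.79998779296875, 179.1999969482422], [371.70001220703125, 234.3000030517578]]
scene [374 179  22  61 144] ((384.482666015625, 209.1693115234375), (63.24460220336914, 2.3673524856567383), 71.87813568115234) [[373.5, 179.5], [375.79998779296875, 178.6999969482422], [395.3999938964844, 238.89999389648438], [393.20001220703125, 239.60000610351562]]
scene [268 221  13  51 128] ((273.8975524902344, 246.0219268798828), (51.404476165771484, 2.4445064067840576), 77.90524291992188) [[267.29998779296875, 221.10000610351562], [269.70001220703125, 220.60000610351562], [280.5, 270.8999938964844], [278.1000061035156, 271.3999938964844]]
```

View pics/crop1.png

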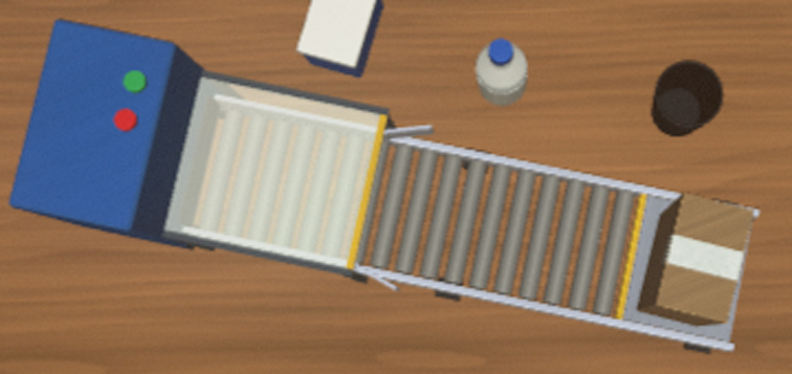

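View pics/crop2.png

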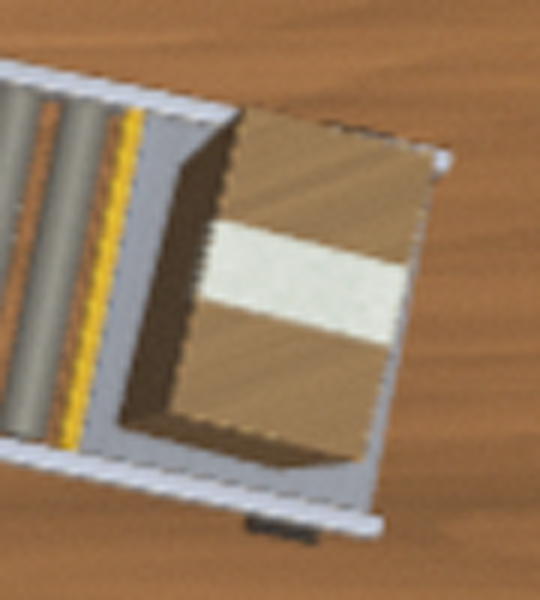

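View pics/crop3.png

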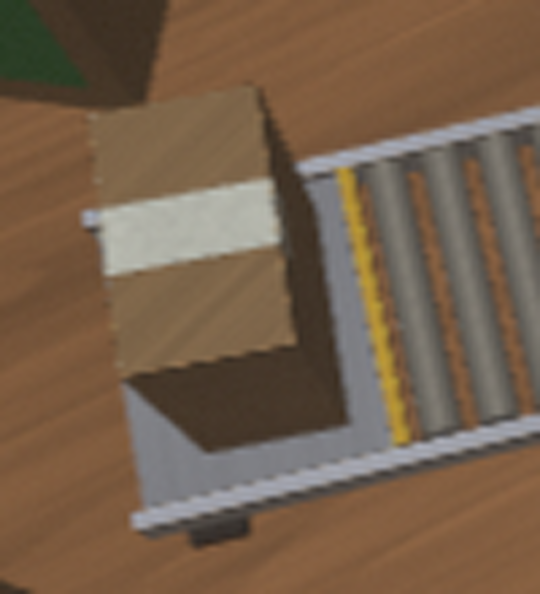

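```bash
python3 - <<'E'
from h import *
d=pickle.load(open("cam0.pkl","rb")); T=d["top"]; S=d["scene"]
np.set_printoptions(precision=4,suppress=True)
# kerb: carton-side edge (right edge) in top
a=ray(T,382.5,179,.054); b=ray(T,371.7,234.5,.054); print("kerb top",a,b,np.linalg.norm(a-b),(a+b)/2, np.arctan2(*(a-b)[[1,0]]))
a2=ray(S,267.5,221,.054); b2=ray(S,278.5,271.5,.054); print("kerb scene",a2,b2,np.linalg.norm(a2-b2),(a2+b2)/2,np.arctan2(*-(a2-b2)[[1,0]]))
# roof front edge (right side in top)
a=ray(T,265.9,142.2,.151);b=ray(T,250.5,211.7,.151);print("roof top",a,b,np.linalg.norm(a-b),(a+b)/2, np.arctan2(*(a-b)[[1,0]]))
a=ray(S,373.5,179.5,.154);b=ray(S,393.2,239.6,.154);print("roof scene",a,b,np.linalg.norm(a-b),(a+b)/2, np.arctan2(*-(a-b)[[1,0]]))
tc=[ray(T,360+u/6,160+v/6,.232) for u,v in((240,105),(438,152),(365,460),(170,410))]
sc=[ray(S,205+u/5.4,190+v/5.4,.232) for u,v in((90,112),(255,85),(297,345),(122,378))]
for q in (tc,sc):
    q=np.array(q); print(q, q.mean(0)); print([np.linalg.norm(q[i]-q[i-1]) for i in range(4)])
print("base corner", ray(T,360+120/6,160+425/6,.042), ray(S,205+348/5.4,190+425/5.4,.042))
# rails ends
print("plate end", ray(T,433+1,186,.056), ray(T,360+382/6,160+528/6,.056))
for n,(u,v,z) in dict(pot=(402,131,.1),cap=(317.5,113,.16),tin=(245,99,.072)).items(): print(n,ray(T,u,v,z))
print("pot s",ray(S,278,315,.1),"cap",ray(S,363.5,288.5,.16),"tin",ray(S,435,283,.072))
E
```

```text
kerb top [ 0.5726 -0.2472  0.054 ] [ 0.4286 -0.214   0.054 ] 0.14774340985782397 [ 0.5006 -0.2306  0.054 ] -0.226140999784998
kerb scene [ 0.43   -0.2118  0.054 ] [ 0.5754 -0.2452  0.054 ] 0.14914648109627185 [ 0.5027 -0.2285  0.054 ] -0.22568007336378268
roof top [0.658  0.0457 0.151 ] [0.4888 0.0854 0.151 ] 0.17379257108153234 [0.5734 0.0655 0.151 ] -0.23025762083918072
roof scene [0.488  0.0877 0.154 ] [0.655  0.0493 0.154 ] 0.17137583256099825 [0.5715 0.0685 0.154 ] -0.22630221768731237
[[ 0.5522 -0.2657  0.232 ]
 [ 0.5325 -0.3394  0.232 ]
 [ 0.4176 -0.307   0.232 ]
 [ 0.438  -0.235   0.232 ]] [ 0.4851 -0.2868  0.232 ]
[np.float64(0.1182271104685302), np.float64(0.07633736188389183), np.float64(0.11936658481103156), np.float64(0.07480594471625329)]
[[ 0.4193 -0.3011  0.232 ]
 [ 0.4408 -0.2315  0.232 ]
 [ 0.5561 -0.2629  0.232 ]
 [ 0.5355 -0.3341  0.232 ]] [ 0.4879 -0.2824  0.232 ]
[np.float64(0.12077173672067518), np.float64(0.07286121545861089), np.float64(0.119565557443481), np.float64(0.07413496152867284)]
base corner [ 0.4378 -0.2372  0.042 ] [ 0.5544 -0.2644  0.042 ]
plate end [ 0.5505 -0.3803  0.056 ] [ 0.3906 -0.3464  0.056 ]
pot [ 0.6885 -0.2957  0.1   ]
cap [ 0.7251 -0.0821  0.16  ]
tin [0.7908 0.1076 0.072 ]
pot s [ 0.6833 -0.292   0.1   ] cap [ 0.7277 -0.0788  0.16  ] tin [0.7965 0.1121 0.072 ]
```

```bash
python3 - <<'E'
from h import *
d=pickle.load(open("cam0.pkl","rb")); T=d["top"];S=d["scene"]
cv2.imwrite("pics/c4.png",cv2.resize(T["frame"][90:370,360:570,::-1],None,fx=2.1,fy=2.1,interpolation=cv2.INTER_CUBIC))
cv2.imwrite("pics/c5.png",cv2.resize(S["frame"][110:390,110:270,::-1],None,fx=2.1,fy=2.1,interpolation=cv2.INTER_CUBIC))
E
```

```text
(no output)
```

View pics/c4.png

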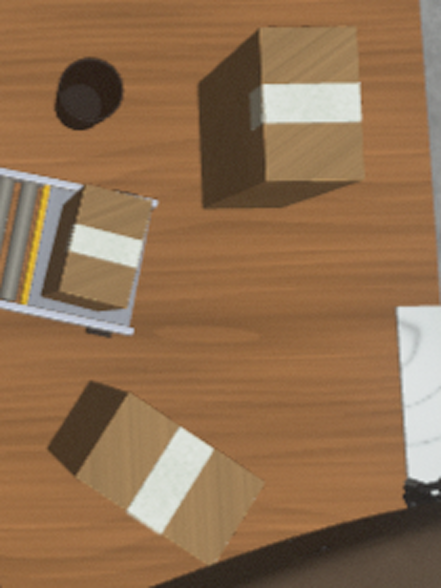

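View pics/c5.png

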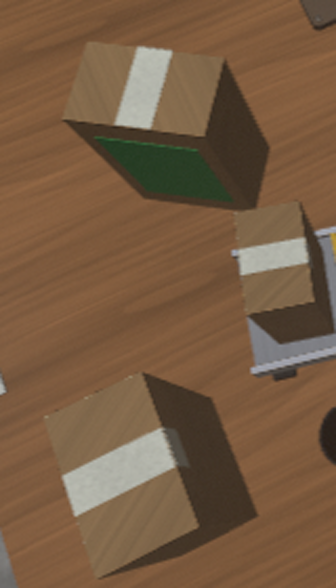

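```bash
python3 - <<'E'
from h import *
np.set_printoptions(precision=3,suppress=True)
d=pickle.load(open("cam0.pkl","rb")); T=d["top"];S=d["scene"]
P=[np.c_[c["R"],c["t"]] for c in(T,S)]
P=[np.array(c["intrinsics"])@p for c,p in zip((T,S),P)]
for n,t,s in[("A",(266,180),(143,375)),("A2",(262,28),(198,525)),("B",(130,393),(205,135)),("B2",(78,472),(225,60)),("Bbot",(92,381),(250,208))]:
    X=cv2.triangulatePoints(P[0],P[1],np.array([[360+t[0]/2.1],[90+t[1]/2.1]]),np.array([[110+s[0]/2.1],[110+s[1]/2.1]])); print(n,(X[:3]/X[3]).T)
for n,pts,z in(("Atop",[(262,28),(266,180),(362,178),(357,28)],.26),("Btop",[(130,393),(78,472),(212,563),(263,483)],.23)):
    print(n,np.array([ray(T,360+u/2.1,90+v/2.1,z) for u,v in pts]))
E
```

```text
A [[ 0.549 -0.454  0.249]]
A2 [[ 0.71  -0.454  0.262]]
B [[ 0.33  -0.298  0.261]]
B2 [[ 0.252 -0.241  0.262]]
Bbot [[ 0.33  -0.299  0.016]]
Atop [[ 0.711 -0.457  0.26 ]
 [ 0.548 -0.452  0.26 ]
 [ 0.547 -0.553  0.26 ]
 [ 0.708 -0.558  0.26 ]]
Btop [[ 0.328 -0.306  0.23 ]
 [ 0.247 -0.248  0.23 ]
 [ 0.15  -0.384  0.23 ]
 [ 0.231 -0.441  0.23 ]]
```

```bash
cat >> h.py <<'E'
TH=-0.23
KX=np.array([0.5016,-0.2296]); LX=np.array([np.cos(TH),np.sin(TH),0]); LY=np.array([-np.sin(TH),np.cos(TH),0]); O=np.r_[KX,0]+0.230*LY
def line(x,y,z): return O+x*LX+y*LY+np.r_[0,0,z]
def toline(p): p=np.asarray(p)-O; return np.array([p@LX,p@LY,p[2]])
def goalR(lean):
    x=LX; z=np.array([0,0,-1.])*np.cos(lean)+LY*np.sin(lean); return np.c_[x,np.cross(z,x),z]
def plan(tip,lean_deg,n,L=0.173):
    from plant import get_state
    from scipy.linalg import logm
    s=get_state(); R=Ro.from_quat(s["tcp_rot"]).as_matrix(); p=s["eef_pos"]
    G=goalR(np.radians(lean_deg)); g=np.asarray(tip)-L*G[:,2]
    np.set_printoptions(precision=2,suppress=True)
    A=np.eye(4);A[:3,:3]=R.T@G;A[:3,3]=R.T@(g-p)
    l=np.real(logm(A)); w=np.degrees([l[2,1],l[0,2],l[1,0]]); v=l[:3,3]*1000
    print("goal tcp",g*1000,"shift",A[:3,3]*1000,"twist mm",v,"deg",w,"per row",v/n,w/n, "q",s["qpos"])
def st():
    from plant import get_state
    s=get_state();R=Ro.from_quat(s["tcp_rot"]).as_matrix()
    np.set_printoptions(precision=4,suppress=True)
    L=0.173
    print("t",round(s["time"],2),"tip line mm",toline(s["eef_pos"]+L*R[:,2])*1000,"roterr",np.degrees(Ro.from_matrix(goalR(0).T@R).as_rotvec()),"F",s["contact_force"],"op",s["opening"],"q",s["qpos"])
E
python3 - <<'E'
from h import *
st(); plan(line(-.002,-.38,.24),0,16); plan(line(-.002,-.385,.24),35,16)
E
```

```text
t 0.15 tip line mm [-162.7083 -679.3901  230.6228] roterr [ 0.0678 -0.0896 55.9212] F [-0.0728  0.298   0.1846] op 1.0004432335539257 q [-1.356   0.287   1.5779  0.      1.2786 -0.15  ]
goal tcp [ 465.46 -375.19  413.  ] shift [-158.26 -300.92   -8.99] twist mm [   1.36 -353.87   -9.27] deg [ -0.07   0.09 -55.92] per row [  0.09 -22.12  -0.58] [-0.    0.01 -3.5 ] q [-1.36  0.29  1.58  0.    1.28 -0.15]
goal tcp [ 441.69 -476.68  381.71] shift [ -71.88 -242.51   22.12] twist mm [  54.41 -243.82   97.34] deg [ 32.08 -16.97 -54.14] per row [  3.4  -15.24   6.08] [ 2.   -1.06 -3.38] q [-1.36  0.29  1.58  0.    1.28 -0.15]
```

```bash
python3 -m jog '[{"grip":0.5,"z":-30},{"z":-30}]' 60; python3 -m jog '[{"x":3.4,"y":-15.2,"z":6,"rx":2,"ry":-1.06,"rz":-3.38},{"x":3.4,"y":-15.2,"z":6,"rx":2,"ry":-1.06,"rz":-3.38},{"x":3.4,"y":-15.2,"z":6,"rx":2,"ry":-1.06,"rz":-3.38},{"x":3.4,"y":-15.2,"z":6,"rx":2,"ry":-1.06,"rz":-3.38},{"x":3.4,"y":-15.2,"z":6,"rx":2,"ry":-1.06,"rz":-3.38},{"x":3.4,"y":-15.2,"z":6,"rx":2,"ry":-1.06,"rz":-3.38},{"x":3.4,"y":-15.2,"z":6,"rx":2,"ry":-1.06,"rz":-3.38},{"x":3.4,"y":-15.2,"z":6,"rx":2,"ry":-1.06,"rz":-3.38}]'
python3 -c "
from h import *
st();plan(line(-.002,-.385,.20),35,8,.169)"
```

```text
t 0.15 tip line mm [-162.7083 -679.3901  230.6228] roterr [ 0.0678 -0.0896 55.9212] F [-0.0728  0.298   0.1846] op 1.0004432335539257 q [-1.356   0.287   1.5779  0.      1.2786 -0.15  ]
goal tcp [ 442.22 -474.44  338.44] shift [ -73.7  -243.78   65.4 ] twist mm [  57.82 -232.64  139.82] deg [ 32.08 -16.97 -54.14] per row [  7.23 -29.08  17.48] [ 4.01 -2.12 -6.77] q [-1.36  0.29  1.58  0.    1.28 -0.15]$[0]: bad value
$[0]: bad value
```

```bash
python3 -m jog --help; python3 -m jog '[{"grip":0.5,"x":0,"y":0,"z":-30,"rx":0,"ry":0,"rz":0},{"grip":0.5,"x":0,"y":0,"z":-30,"rx":0,"ry":0,"rz":0}]' 60
```

```text
time: 0.32
eef_pos: [0.2407, -0.6303, 0.4613]
tcp_rot: [0.824, -0.567, -0.003, -0.003]
contact_force: [-0.3, -0.3, 0.2]
opening: 0.745invalid input: not JSON, or not a number
```

```bash
python3 -m jog '[{"grip":0.5,"x":3.4,"y":-15.2,"z":6,"rx":2,"ry":-1.06,"rz":-3.38},{"grip":0.5,"x":3.4,"y":-15.2,"z":6,"rx":2,"ry":-1.06,"rz":-3.38},{"grip":0.5,"x":3.4,"y":-15.2,"z":6,"rx":2,"ry":-1.06,"rz":-3.38},{"grip":0.5,"x":3.4,"y":-15.2,"z":6,"rx":2,"ry":-1.06,"rz":-3.38},{"grip":0.5,"x":3.4,"y":-15.2,"z":6,"rx":2,"ry":-1.06,"rz":-3.38},{"grip":0.5,"x":3.4,"y":-15.2,"z":6,"rx":2,"ry":-1.06,"rz":-3.38},{"grip":0.5,"x":3.4,"y":-15.2,"z":6,"rx":2,"ry":-1.06,"rz":-3.38},{"grip":0.5,"x":3.4,"y":-15.2,"z":6,"rx":2,"ry":-1.06,"rz":-3.38}]'
python3 -c "
from h import *
st();plan(line(-.002,-.385,.24),35,8,.169)"
```

```text
time: 0.98
eef_pos: [0.3601, -0.5833, 0.4307]
tcp_rot: [0.923, -0.351, 0.018, -0.156]
contact_force: [0.2, 1.0, 0.5]
opening: 0.502
t 0.98 tip line mm [ -43.9989 -554.5768  266.2988] roterr [18.2781 -0.0448 28.2641] F [0.199  0.9865 0.4871] op 0.5022996225521106 q [-1.1917  0.3214  1.4924  0.2367  1.5398 -0.4969]
goal tcp [ 442.22 -474.44  378.44] shift [  -5.42 -113.75   91.46] twist mm [ 27.56 -98.84 106.39] deg [ 16.01  -8.45 -26.94] per row [  3.45 -12.35  13.3 ] [ 2.   -1.06 -3.37] q [-1.19  0.32  1.49  0.24  1.54 -0.5 ]
```

```bash
python3 -m jog '[{"grip":0.5,"x":3.5,"y":-12.4,"z":13.3,"rx":2,"ry":-1.06,"rz":-3.37},{"grip":0.5,"x":3.5,"y":-12.4,"z":13.3,"rx":2,"ry":-1.06,"rz":-3.37},{"grip":0.5,"x":3.5,"y":-12.4,"z":13.3,"rx":2,"ry":-1.06,"rz":-3.37},{"grip":0.5,"x":3.5,"y":-12.4,"z":13.3,"rx":2,"ry":-1.06,"rz":-3.37},{"grip":0.5,"x":3.5,"y":-12.4,"z":13.3,"rx":2,"ry":-1.06,"rz":-3.37},{"grip":0.5,"x":3.5,"y":-12.4,"z":13.3,"rx":2,"ry":-1.06,"rz":-3.37},{"grip":0.5,"x":3.5,"y":-12.4,"z":13.3,"rx":2,"ry":-1.06,"rz":-3.37},{"grip":0.5,"x":3.5,"y":-12.4,"z":13.3,"rx":2,"ry":-1.06,"rz":-3.37}]'
python3 -c "
from h import *
st();plan(line(-.002,-.385,.085),35,8,.169)
from plant import read_camera
for n in('top','scene'):
  c=read_camera(n); cv2.imwrite('pics/%s1.png'%n,c['frame'][:,:,::-1])"
```

```text
time: 1.65
eef_pos: [0.4452, -0.4775, 0.3755]
tcp_rot: [0.947, -0.109, 0.034, -0.299]
contact_force: [0.2, -1.1, -0.1]
opening: 0.505
t 1.65 tip line mm [   1.5044 -385.0657  233.75  ] roterr [34.9785 -0.0357 -0.026 ] F [ 0.2429 -1.0731 -0.1429] op 0.5047049600650949 q [-1.023   0.3274  1.6055  0.4153  1.6631 -0.8516]
goal tcp [ 442.22 -474.44  223.44] shift [ -3.56  85.28 125.92] twist mm [ -3.59  85.31 125.9 ] deg [0.02 0.04 0.01] per row [-0.45 10.66 15.74] [0.   0.01 0.  ] q [-1.02  0.33  1.61  0.42  1.66 -0.85]
```

View pics/top1.png

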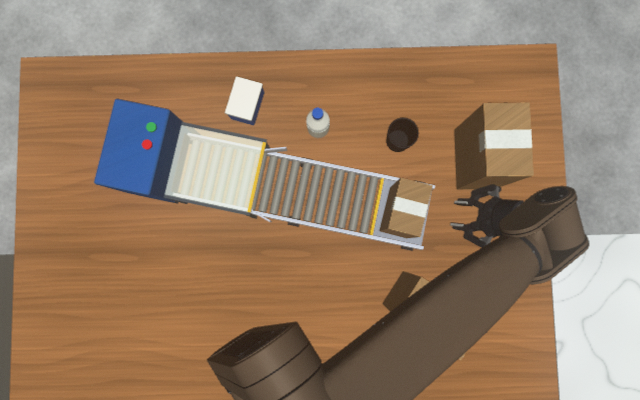

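View pics/scene1.png

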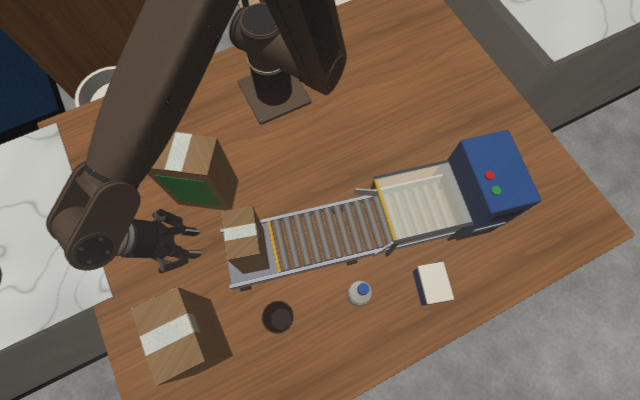

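```bash
python3 -m jog '[{"grip":0.5,"x":0,"y":10.7,"z":15.7,"rx":0,"ry":0,"rz":0},{"grip":0.5,"x":0,"y":10.7,"z":15.7,"rx":0,"ry":0,"rz":0},{"grip":0.5,"x":0,"y":10.7,"z":15.7,"rx":0,"ry":0,"rz":0},{"grip":0.5,"x":0,"y":10.7,"z":15.7,"rx":0,"ry":0,"rz":0},{"grip":0.5,"x":0,"y":10.7,"z":15.7,"rx":0,"ry":0,"rz":0},{"grip":0.5,"x":0,"y":10.7,"z":15.7,"rx":0,"ry":0,"rz":0},{"grip":0.5,"x":0,"y":10.7,"z":15.7,"rx":0,"ry":0,"rz":0},{"grip":0.5,"x":-3,"y":10.7,"z":15.7,"rx":0,"ry":0,"rz":0}]'
python3 -c "
from h import *
st();plan(line(-.002,-.335,.085),35,8,.169)
from plant import read_camera
for n in('top','wrist'):
  c=read_camera(n); cv2.imwrite('pics/%s2.png'%n,c['frame'][:,:,::-1])"
```

```text
time: 2.42
eef_pos: [0.442, -0.4769, 0.2239]
tcp_rot: [0.948, -0.111, 0.035, -0.297]
contact_force: [-0.4, -0.3, 0.3]
opening: 0.503
t 2.42 tip line mm [  -1.3437 -385.7923   81.727 ] roterr [34.747   0.0441  0.2033] F [-0.3512 -0.3444  0.2535] op 0.5028846787024759 q [-1.0266  0.4933  1.6861  0.4154  1.4339 -0.9505]
goal tcp [ 453.62 -425.76  223.44] shift [ -0.54 -42.85  30.26] twist mm [ -0.44 -42.79  30.36] deg [ 0.25 -0.1  -0.18] per row [-0.06 -5.35  3.79] [ 0.03 -0.01 -0.02] q [-1.03  0.49  1.69  0.42  1.43 -0.95]
```

View pics/wrist2.png

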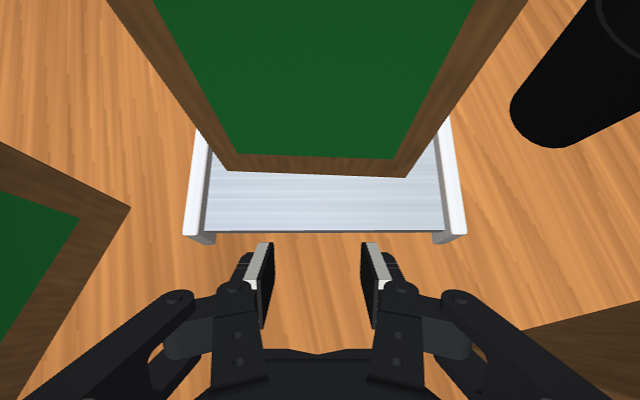

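View pics/top2.png

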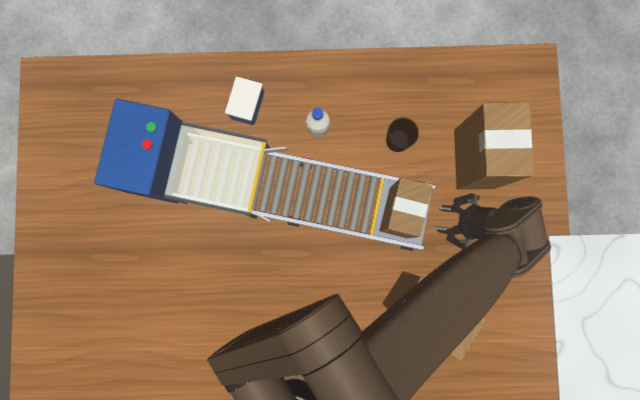

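```bash
python3 -m jog '[{"grip":0.5,"x":0,"y":-12.3,"z":8.6,"rx":0,"ry":0,"rz":0},{"grip":0.5,"x":0,"y":-12.3,"z":8.6,"rx":0,"ry":0,"rz":0},{"grip":0.5,"x":0,"y":-12.3,"z":8.6,"rx":0,"ry":0,"rz":0},{"grip":0.5,"x":0,"y":-5.7,"z":4,"rx":0,"ry":0,"rz":0},{"grip":0.5,"x":0,"y":-5.7,"z":4,"rx":0,"ry":0,"rz":0},{"grip":0.5,"x":0,"y":-5.7,"z":4,"rx":0,"ry":0,"rz":0},{"grip":0.5,"x":0,"y":-5.7,"z":4,"rx":0,"ry":0,"rz":0},{"grip":0.5,"x":0,"y":0,"z":0,"rx":0,"ry":0,"rz":0}]'
python3 -c "
from h import *
st()"
python3 -m jog '[{"grip":0.5,"x":0,"y":-3.3,"z":2.3,"rx":0,"ry":0,"rz":0},{"grip":0.5,"x":0,"y":0,"z":0,"rx":0,"ry":0,"rz":0}]'
python3 -c "
from h import *
st()
from plant import read_camera
for n in('top','wrist','scene'):
  c=read_camera(n); cv2.imwrite('pics/%s3.png'%n,c['frame'][:,:,::-1])"
```

```text
time: 3.18
eef_pos: [0.4592, -0.406, 0.2264]
tcp_rot: [0.949, -0.11, 0.035, -0.294]
contact_force: [-2.9, -6.2, 2.0]
opening: 0.501
t 3.18 tip line mm [  -0.5907 -313.5002   83.8012] roterr [34.4769  0.1349  0.0488] F [-2.932  -6.2285  1.9902] op 0.501126932535796 q [-0.9435  0.4139  1.7936  0.4532  1.3759 -0.903 ]
time: 3.35
eef_pos: [0.4595, -0.4047, 0.2277]
tcp_rot: [0.95, -0.11, 0.035, -0.291]
contact_force: [-6.6, -13.0, 5.3]
opening: 0.501
t 3.35 tip line mm [  -0.4664 -312.9498   84.5285] roterr [34.141   0.1928  0.0532] F [ -6.5727 -13.012    5.3061] op 0.501057985576956 q [-0.9415  0.4097  1.7959  0.4511  1.3716 -0.9003]
```

View pics/wrist3.png

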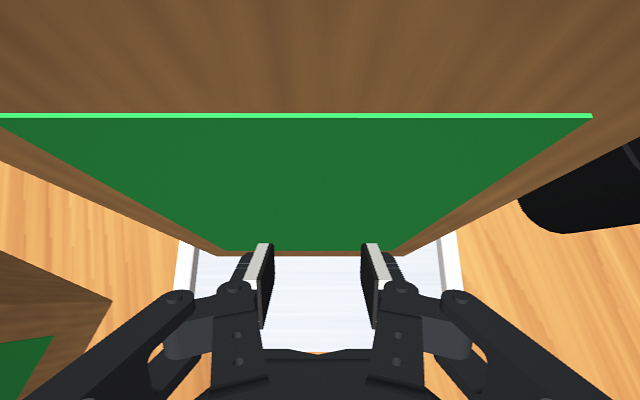

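View pics/top3.png

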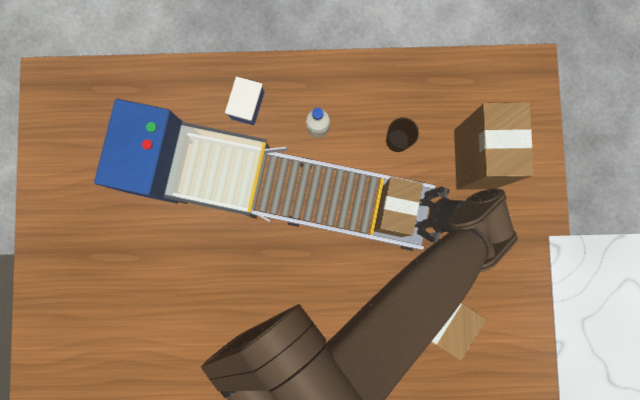

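```bash
python3 -m jog '[{"grip":0.5,"x":0,"y":12.3,"z":-8.6,"rx":0,"ry":0,"rz":0},{"grip":0.5,"x":0,"y":-12,"z":-17.2,"rx":0,"ry":0,"rz":0},{"grip":0.5,"x":0,"y":-12,"z":-17.2,"rx":0,"ry":0,"rz":0},{"grip":0.5,"x":0,"y":-12,"z":-17.2,"rx":0,"ry":0,"rz":0},{"grip":0.5,"x":0,"y":-12,"z":-17.2,"rx":0,"ry":0,"rz":0},{"grip":0.5,"x":0,"y":-12,"z":-17.2,"rx":0,"ry":0,"rz":0},{"grip":0.5,"x":0,"y":0,"z":0,"rx":0,"ry":0,"rz":0}]'
python3 -c "
from h import *
st()
from plant import read_camera
for n in('top','wrist','scene'):
  c=read_camera(n); cv2.imwrite('pics/%s4.png'%n,c['frame'][:,:,::-1])"
```

```text
time: 4.08
eef_pos: [0.4573, -0.4165, 0.3338]
tcp_rot: [0.948, -0.11, 0.037, -0.296]
contact_force: [0.9, -0.8, 0.6]
opening: 0.498
t 4.08 tip line mm [   0.3779 -323.6534  191.5515] roterr [34.6817  0.3224  0.0193] F [ 0.9339 -0.8057  0.6002] op 0.49815726489820716 q [-0.9563  0.2893  1.7337  0.4435  1.5478 -0.8344]
```

View pics/top4.png

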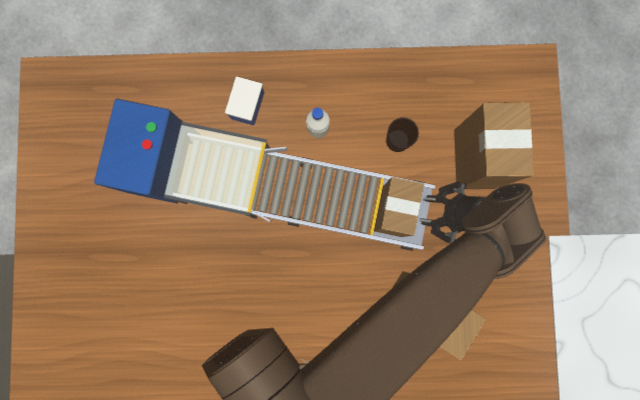

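View pics/scene4.png

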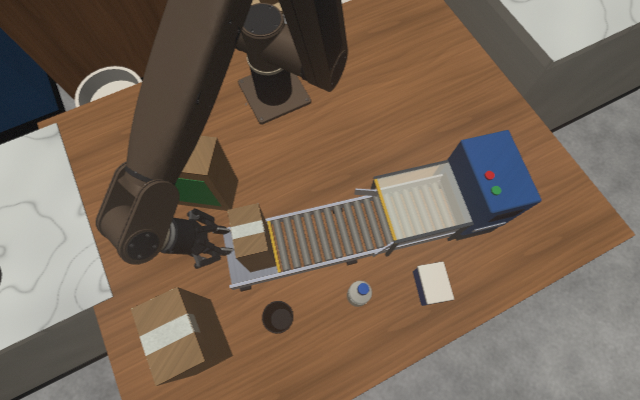

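```bash
python3 -m jog '[{"grip":0.5,"x":0,"y":-6.6,"z":4.6,"rx":0,"ry":0,"rz":0},{"grip":0.5,"x":0,"y":-6.6,"z":4.6,"rx":0,"ry":0,"rz":0},{"grip":0.5,"x":0,"y":-6.6,"z":4.6,"rx":0,"ry":0,"rz":0},{"grip":0.5,"x":0,"y":-6.6,"z":4.6,"rx":0,"ry":0,"rz":0},{"grip":0.5,"x":0,"y":-6.6,"z":4.6,"rx":0,"ry":0,"rz":0},{"grip":0.5,"x":0,"y":-6.6,"z":4.6,"rx":0,"ry":0,"rz":0},{"grip":0.5,"x":0,"y":-6.6,"z":4.6,"rx":0,"ry":0,"rz":0}]'
python3 -c "
from h import *
st()
from plant import read_camera
for n in('top','wrist'):
  c=read_camera(n); cv2.imwrite('pics/%s5.png'%n,c['frame'][:,:,::-1])"
```

```text
time: 4.82
eef_pos: [0.4697, -0.3599, 0.3291]
tcp_rot: [0.948, -0.11, 0.034, -0.298]
contact_force: [-0.2, 0.5, 0.7]
opening: 0.502
t 4.82 tip line mm [  -1.2886 -265.2136  187.1313] roterr [34.8661 -0.0118  0.1127] F [-0.2368  0.4837  0.6899] op 0.5022126481397874 q [-0.8845  0.2337  1.8116  0.4721  1.5052 -0.7834]
```

View pics/top5.png

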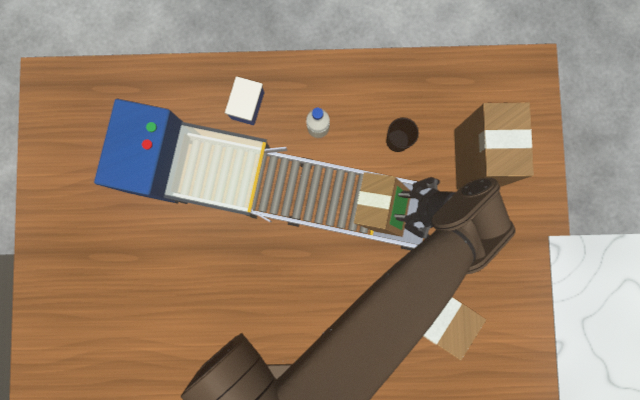

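View pics/wrist5.png

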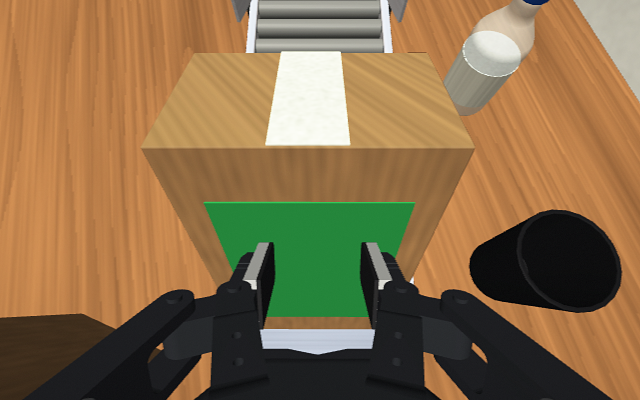

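```bash
python3 -m jog '[{"grip":0.5,"x":0,"y":-4.9,"z":3.4,"rx":0,"ry":0,"rz":0},{"grip":0.5,"x":0,"y":-4.9,"z":3.4,"rx":0,"ry":0,"rz":0},{"grip":0.5,"x":0,"y":-4.9,"z":3.4,"rx":0,"ry":0,"rz":0},{"grip":0.5,"x":0,"y":-4.9,"z":3.4,"rx":0,"ry":0,"rz":0},{"grip":0.5,"x":0,"y":-4.9,"z":3.4,"rx":0,"ry":0,"rz":0},{"grip":0.5,"x":0,"y":0,"z":0,"rx":0,"ry":0,"rz":0},{"grip":0.5,"x":0,"y":0,"z":0,"rx":0,"ry":0,"rz":0}]'
python3 -c "
from h import *
st()
from plant import read_camera
for n in('top','wrist'):
  c=read_camera(n); cv2.imwrite('pics/%s6.png'%n,c['frame'][:,:,::-1])"
```

```text
time: 5.5
eef_pos: [0.4764, -0.3316, 0.3293]
tcp_rot: [0.948, -0.11, 0.034, -0.297]
contact_force: [0.3, -0.5, 0.4]
opening: 0.495
t 5.5 tip line mm [  -1.142  -236.2707  187.2967] roterr [34.8291  0.0034  0.0991] F [ 0.2907 -0.5099  0.4296] op 0.49539574608231257 q [-0.8451  0.2063  1.8438  0.4876  1.4842 -0.7547]
```

View pics/top6.png

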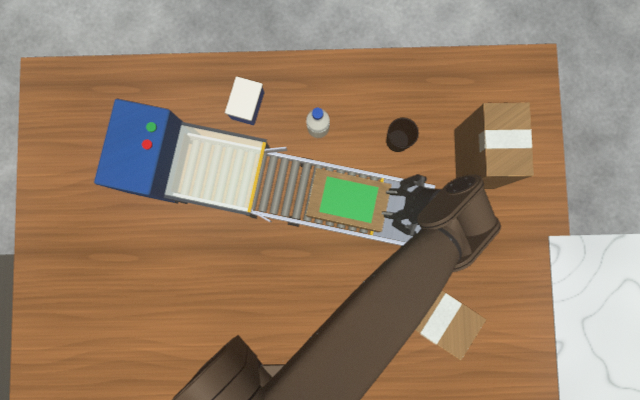

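View pics/wrist6.png

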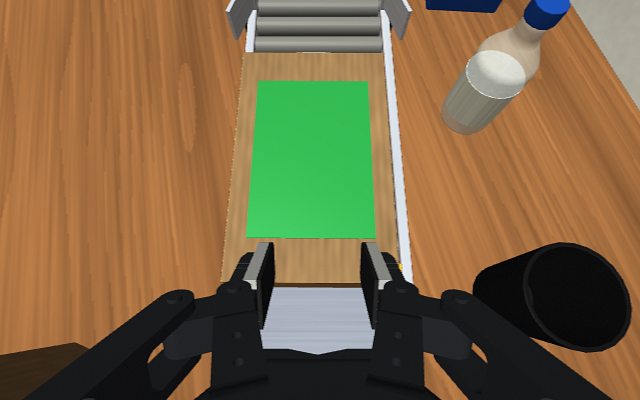

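```bash
cat > m.py <<'E'
from h import *
from plant import read_camera
import sys
def green(n="top",z=0.131,save=None):
    c=read_camera(n); f=c["frame"]
    if save: cv2.imwrite(save,f[:,:,::-1])
    h=cv2.cvtColor(f,cv2.COLOR_RGB2HSV); m=cv2.inRange(h,(50,120,120),(75,255,255))
    k,l,s,ce=cv2.connectedComponentsWithStats(m); i=1+np.argmax(s[1:,4])
    cn=max(cv2.findContours((l==i).astype(np.uint8),0,1)[0],key=cv2.contourArea)
    P=np.array([toline(ray(c,u,v,z))[:2] for u,v in cn[:,0]],np.float32)*1000
    r=cv2.minAreaRect(P); print(n,"panel line mm",r, "area",s[i,4])
E
python3 -c "
from m import *
green('top');green('scene',save='pics/s6.png');st();plan(line(-.002,-.285,.19),45,6,.169)"
```

```text
top panel line mm ((-4.800514221191406, -151.95191955566406), (126.9975357055664, 87.37579345703125), 89.53578186035156) area 1835
scene panel line mm ((-5.152862548828125, -150.0483856201172), (125.68767547607422, 86.8702392578125), 89.52996063232422) area 1523
t 5.7 tip line mm [  -1.0661 -236.9167  187.3124] roterr [34.8289  0.0209  0.1488] F [-0.0148  0.2912 -0.3822] op 0.5025635099928442 q [-0.8461  0.2068  1.8432  0.4876  1.4843 -0.7547]
goal tcp [ 459.87 -399.05  309.5 ] shift [ -0.56  67.78 -23.01] twist mm [ -0.65  65.56 -28.97] deg [10.17 -0.08 -0.13] per row [-0.11 10.93 -4.83] [ 1.7  -0.01 -0.02] q [-0.85  0.21  1.84  0.49  1.48 -0.75]
```

View pics/s6.png

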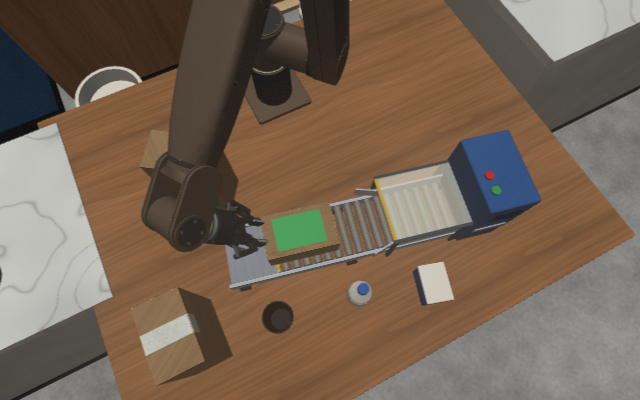

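```bash
python3 -m jog '[{"grip":0.5,"x":-0.5,"y":11,"z":-4.8,"rx":1.7,"ry":0,"rz":0},{"grip":0.5,"x":-0.5,"y":11,"z":-4.8,"rx":1.7,"ry":0,"rz":0},{"grip":0.5,"x":-0.5,"y":11,"z":-4.8,"rx":1.7,"ry":0,"rz":0},{"grip":0.5,"x":-0.5,"y":11,"z":-4.8,"rx":1.7,"ry":0,"rz":0},{"grip":0.5,"x":-0.5,"y":11,"z":-4.8,"rx":1.7,"ry":0,"rz":0},{"grip":0.5,"x":-0.5,"y":11,"z":-4.8,"rx":1.7,"ry":0,"rz":0}]'
python3 -m jog '[{"grip":0.5,"x":0,"y":11,"z":11,"rx":0,"ry":0,"rz":0},{"grip":0.5,"x":0,"y":11,"z":11,"rx":0,"ry":0,"rz":0},{"grip":0.5,"x":0,"y":11,"z":11,"rx":0,"ry":0,"rz":0},{"grip":0.5,"x":0,"y":11,"z":11,"rx":0,"ry":0,"rz":0},{"grip":0.5,"x":0,"y":11,"z":11,"rx":0,"ry":0,"rz":0},{"grip":0.5,"x":0,"y":11,"z":11,"rx":0,"ry":0,"rz":0},{"grip":0.5,"x":0,"y":0,"z":0,"rx":0,"ry":0,"rz":0}]'
python3 -c "
from m import *
green('top',save='pics/t7.png');st();plan(line(-.005,.085,.096),45,1,.169)
c=read_camera('wrist'); cv2.imwrite('pics/wrist7.png',c['frame'][:,:,::-1])"
```

```text
time: 6.2
eef_pos: [0.4568, -0.4004, 0.3094]
tcp_rot: [0.917, -0.108, 0.044, -0.382]
contact_force: [0.2, -0.7, 0.3]
opening: 0.496
time: 6.78
eef_pos: [0.4566, -0.3971, 0.212]
tcp_rot: [0.917, -0.108, 0.042, -0.383]
contact_force: [-0.1, -0.4, 0.8]
opening: 0.502
top panel line mm ((-4.741607666015625, -151.9039306640625), (126.91150665283203, 87.24162292480469), 89.52185821533203) area 1832
t 6.83 tip line mm [  -5.4261 -280.9308   92.0853] roterr [45.2271 -0.2016  0.1843] F [ 0.1483 -0.2991  0.0427] op 0.5011410481982056 q [-0.9513  0.4434  1.8007  0.5623  1.4992 -0.9371]
goal tcp [541.3  -38.11 215.5 ] shift [  -0.5  -261.17  261.02] twist mm [  -0.21 -261.69  260.5 ] deg [-0.23  0.11 -0.24] per row [  -0.21 -261.69  260.5 ] [-0.23  0.11 -0.24] q [-0.95  0.44  1.8   0.56  1.5  -0.94]
```

View pics/wrist7.png

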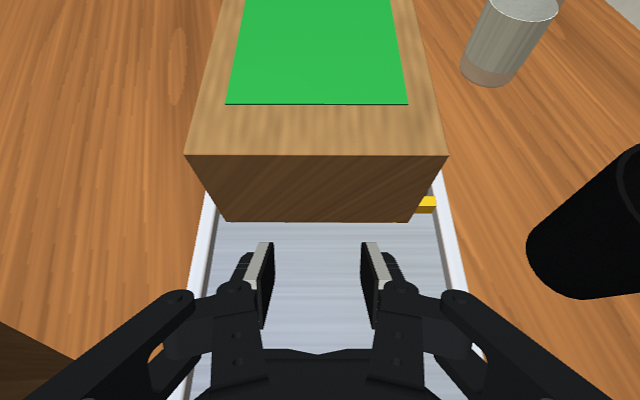

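View pics/t7.png

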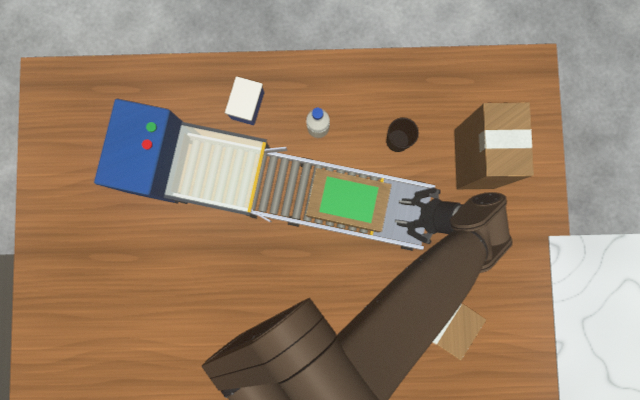

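```bash
python3 -m jog '[{"grip":0.5,"x":0,"y":-7.4,"z":6.7,"rx":0,"ry":0,"rz":0},{"grip":0.5,"x":0,"y":-7.4,"z":6.7,"rx":0,"ry":0,"rz":0},{"grip":0.5,"x":0,"y":-7.4,"z":6.7,"rx":0,"ry":0,"rz":0},{"grip":0.5,"x":0,"y":-7.4,"z":6.7,"rx":0,"ry":0,"rz":0},{"grip":0.5,"x":0,"y":-7.4,"z":6.7,"rx":0,"ry":0,"rz":0},{"grip":0.5,"x":0,"y":-7.4,"z":6.7,"rx":0,"ry":0,"rz":0},{"grip":0.5,"x":0,"y":-7.4,"z":6.7,"rx":0,"ry":0,"rz":0},{"grip":0.5,"x":0,"y":-7.4,"z":6.7,"rx":0,"ry":0,"rz":0}]'
python3 -m jog '[{"grip":0.5,"x":0,"y":-7.1,"z":7.1,"rx":0,"ry":0,"rz":0},{"grip":0.5,"x":0,"y":-7.1,"z":7.1,"rx":0,"ry":0,"rz":0},{"grip":0.5,"x":0,"y":-7.1,"z":7.1,"rx":0,"ry":0,"rz":0},{"grip":0.5,"x":0,"y":-7.1,"z":7.1,"rx":0,"ry":0,"rz":0},{"grip":0.5,"x":0,"y":-7.1,"z":7.1,"rx":0,"ry":0,"rz":0},{"grip":0.5,"x":0,"y":-7.1,"z":7.1,"rx":0,"ry":0,"rz":0},{"grip":0.5,"x":0,"y":-7.1,"z":7.1,"rx":0,"ry":0,"rz":0},{"grip":0.5,"x":0,"y":-7.1,"z":7.1,"rx":0,"ry":0,"rz":0}]'
python3 -c "
from m import *
green('top');st();plan(line(-.005,.085,.096),45,1,.169)
c=read_camera('wrist'); cv2.imwrite('pics/wrist8.png',c['frame'][:,:,::-1])"
```

```text
time: 7.55
eef_pos: [0.476, -0.3199, 0.2208]
tcp_rot: [0.918, -0.107, 0.044, -0.38]
contact_force: [-0.7, -0.7, -1.0]
opening: 0.499
time: 8.22
eef_pos: [0.4945, -0.2419, 0.2208]
tcp_rot: [0.918, -0.107, 0.044, -0.38]
contact_force: [-0.3, -2.5, 0.3]
opening: 0.5
top panel line mm ((-4.722339630126953, -22.673789978027344), (126.95025634765625, 87.31747436523438), 89.80268096923828) area 1817
t 8.27 tip line mm [  -4.517  -119.4528   98.5643] roterr [45.1535 -0.0681  0.064 ] F [-0.188 -0.033  1.173] op 0.49902745523767067 q [-0.7254  0.3075  1.9724  0.6902  1.3664 -0.8188]
goal tcp [541.3  -38.11 215.5 ] shift [  -0.7  -142.82  150.77] twist mm [  -0.65 -143.02  150.57] deg [-0.15  0.04 -0.08] per row [  -0.65 -143.02  150.57] [-0.15  0.04 -0.08] q [-0.73  0.31  1.97  0.69  1.37 -0.82]
```

View pics/wrist8.png

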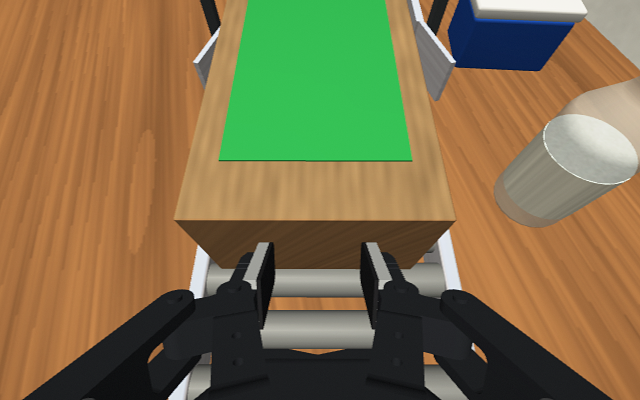

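```bash
python3 -m jog '[{"grip":0.5,"x":0,"y":-5.5,"z":5.8,"rx":0,"ry":0,"rz":0},{"grip":0.5,"x":0,"y":-5.5,"z":5.8,"rx":0,"ry":0,"rz":0},{"grip":0.5,"x":0,"y":-5.5,"z":5.8,"rx":0,"ry":0,"rz":0},{"grip":0.5,"x":0,"y":-5.5,"z":5.8,"rx":0,"ry":0,"rz":0},{"grip":0.5,"x":0,"y":-5.5,"z":5.8,"rx":0,"ry":0,"rz":0},{"grip":0.5,"x":0,"y":-5.5,"z":5.8,"rx":0,"ry":0,"rz":0},{"grip":0.5,"x":0,"y":-5.5,"z":5.8,"rx":0,"ry":0,"rz":0},{"grip":0.5,"x":0,"y":-5.5,"z":5.8,"rx":0,"ry":0,"rz":0}]'
python3 -m jog '[{"grip":0.5,"x":0,"y":-5.6,"z":5.7,"rx":0,"ry":0,"rz":0},{"grip":0.5,"x":0,"y":-5.6,"z":5.7,"rx":0,"ry":0,"rz":0},{"grip":0.5,"x":0,"y":-5.6,"z":5.7,"rx":0,"ry":0,"rz":0},{"grip":0.5,"x":0,"y":-5.6,"z":5.7,"rx":0,"ry":0,"rz":0},{"grip":0.5,"x":0,"y":-5.6,"z":5.7,"rx":0,"ry":0,"rz":0},{"grip":0.5,"x":0,"y":-5.6,"z":5.7,"rx":0,"ry":0,"rz":0},{"grip":0.5,"x":0,"y":-5.6,"z":5.7,"rx":0,"ry":0,"rz":0},{"grip":0.5,"x":0,"y":-5.6,"z":5.7,"rx":0,"ry":0,"rz":0}]'
python3 -c "
from m import *
green('top',save='pics/t9.png');st();plan(line(-.005,.085,.096),45,1,.169)
c=read_camera('wrist'); cv2.imwrite('pics/wrist9.png',c['frame'][:,:,::-1])"
```

```text
time: 8.98
eef_pos: [0.5092, -0.1799, 0.2192]
tcp_rot: [0.918, -0.107, 0.044, -0.38]
contact_force: [0.0, -1.8, 1.2]
opening: 0.5
time: 9.65
eef_pos: [0.5238, -0.1177, 0.2185]
tcp_rot: [0.918, -0.107, 0.044, -0.38]
contact_force: [0.4, -2.2, 0.6]
opening: 0.5
top panel line mm ((-4.664501190185547, 58.872962951660156), (33.9978141784668, 86.98294830322266), 89.80708312988281) area 482
t 9.7 tip line mm [-4.2298  7.7108 96.2496] roterr [45.1039 -0.0523  0.0867] F [0.1336 1.5303 0.1604] op 0.5006546325016562 q [-0.5073  0.2633  2.035   0.8041  1.2404 -0.7066]
goal tcp [541.3  -38.11 215.5 ] shift [ -0.89 -54.68  58.93] twist mm [ -0.85 -54.73  58.88] deg [-0.1   0.01 -0.1 ] per row [ -0.85 -54.73  58.88] [-0.1   0.01 -0.1 ] q [-0.51  0.26  2.04  0.8   1.24 -0.71]
```

View pics/wrist9.png

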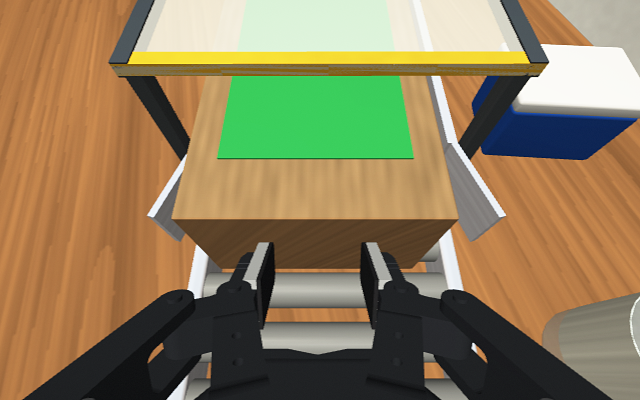

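View pics/t9.png

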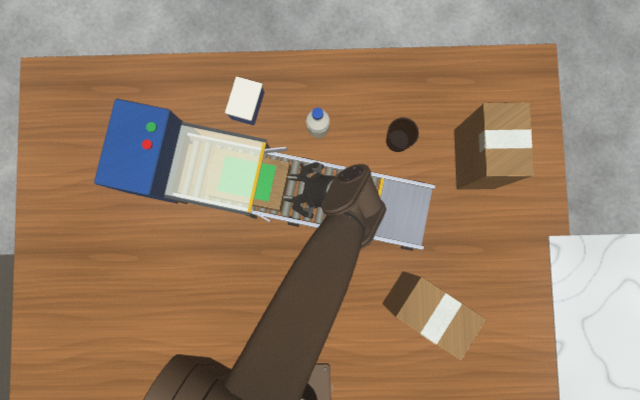

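```bash
python3 -m jog '[{"grip":0.5,"x":0,"y":-5.6,"z":5.7,"rx":0,"ry":0,"rz":0},{"grip":0.5,"x":0,"y":-5.6,"z":5.7,"rx":0,"ry":0,"rz":0},{"grip":0.5,"x":0,"y":-5.6,"z":5.7,"rx":0,"ry":0,"rz":0},{"grip":0.5,"x":0,"y":-5.6,"z":5.7,"rx":0,"ry":0,"rz":0},{"grip":0.5,"x":0,"y":-4.2,"z":4.3,"rx":0,"ry":0,"rz":0},{"grip":0.5,"x":0,"y":-4.2,"z":4.3,"rx":0,"ry":0,"rz":0},{"grip":0.5,"x":0,"y":-4.2,"z":4.3,"rx":0,"ry":0,"rz":0},{"grip":0.5,"x":0,"y":-4.2,"z":4.3,"rx":0,"ry":0,"rz":0}]'
python3 -c "
from m import *
st();plan(line(-.005,.085,.096),45,1,.169)
c=read_camera('wrist'); cv2.imwrite('pics/wrist10.png',c['frame'][:,:,::-1])
c=read_camera('scene'); cv2.imwrite('pics/s10.png',cv2.resize(c['frame'][120:300,230:550,::-1],None,fx=2.4,fy=2.4))"
```

```text
time: 10.42
eef_pos: [0.5367, -0.0633, 0.2181]
tcp_rot: [0.918, -0.107, 0.044, -0.381]
contact_force: [-1.0, -1.1, 1.2]
opening: 0.499
t 10.42 tip line mm [-3.6197 62.3028 95.8675] roterr [45.0489  0.0026  0.1142] F [-0.9916 -1.1266  1.1988] op 0.4988041056049818 q [-0.4061  0.2604  2.0392  0.8526  1.1825 -0.653 ]
goal tcp [541.3  -38.11 215.5 ] shift [ -1.29 -16.27  19.97] twist mm [ -1.27 -16.28  19.96] deg [-0.05 -0.04 -0.1 ] per row [ -1.27 -16.28  19.96] [-0.05 -0.04 -0.1 ] q [-0.41  0.26  2.04  0.85  1.18 -0.65]
```

View pics/wrist10.png

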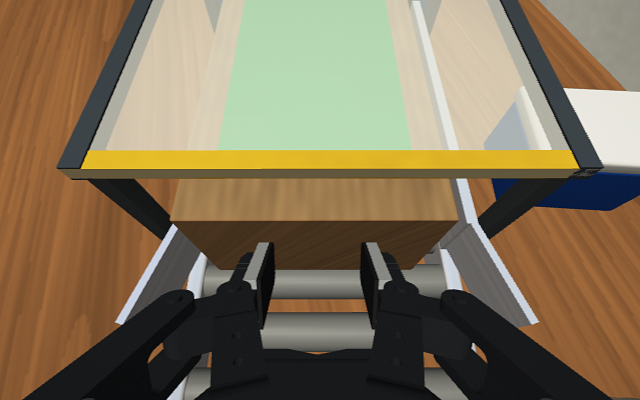

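View pics/s10.png

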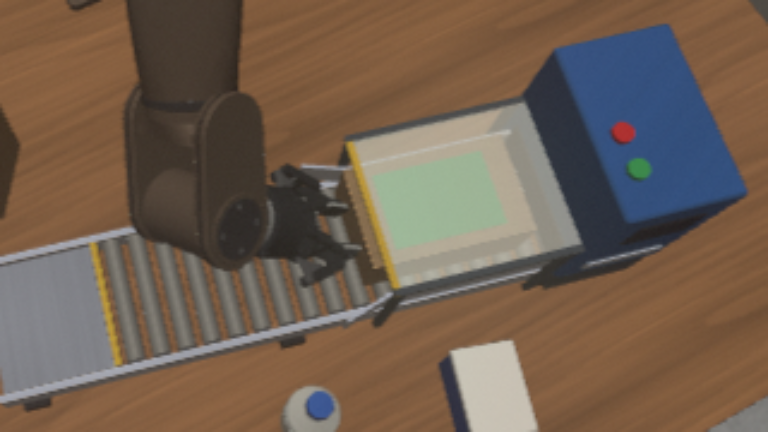

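```bash
python3 -m jog '[{"grip":0.5,"x":0,"y":-3.5,"z":3.6,"rx":0,"ry":0,"rz":0},{"grip":0.5,"x":0,"y":-3.5,"z":3.6,"rx":0,"ry":0,"rz":0},{"grip":0.5,"x":0,"y":-3.5,"z":3.6,"rx":0,"ry":0,"rz":0},{"grip":0.5,"x":0,"y":-2.5,"z":2.5,"rx":0,"ry":0,"rz":0},{"grip":0.5,"x":0,"y":-2.5,"z":2.5,"rx":0,"ry":0,"rz":0}]'
python3 -m jog '[{"grip":0.5,"x":0,"y":-2,"z":2,"rx":0,"ry":0,"rz":0},{"grip":0.5,"x":0,"y":-2,"z":2,"rx":0,"ry":0,"rz":0},{"grip":0.5,"x":0,"y":0,"z":0,"rx":0,"ry":0,"rz":0}]'
python3 -c "
from m import *
st()
c=read_camera('wrist'); cv2.imwrite('pics/wrist11.png',c['frame'][:,:,::-1])
c=read_camera('scene'); cv2.imwrite('pics/s11.png',cv2.resize(c['frame'][120:300,330:550,::-1],None,fx=3.2,fy=3.2))"
```

```text
time: 10.93
eef_pos: [0.5418, -0.0421, 0.218]
tcp_rot: [0.918, -0.107, 0.044, -0.38]
contact_force: [-0.4, -1.4, 0.9]
opening: 0.496
time: 11.18
eef_pos: [0.543, -0.0364, 0.2178]
tcp_rot: [0.917, -0.107, 0.044, -0.381]
contact_force: [0.2, -0.0, -0.2]
opening: 0.503
t 11.18 tip line mm [-3.534  90.0526 95.6641] roterr [45.0681  0.0122  0.1243] F [ 0.1529 -0.013  -0.1937] op 0.503435551065042 q [-0.3542  0.263   2.0366  0.8768  1.1531 -0.6257]
```

View pics/wrist11.png

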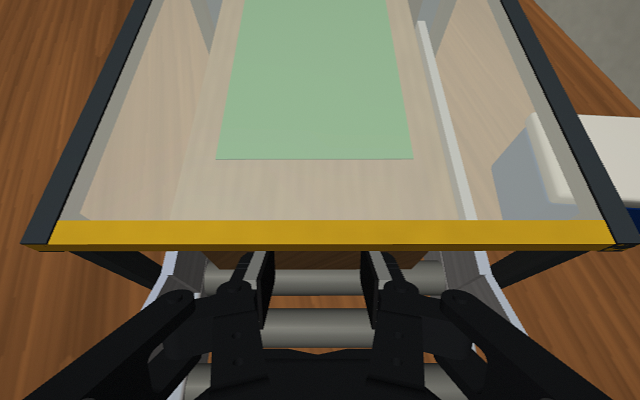

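View pics/s11.png

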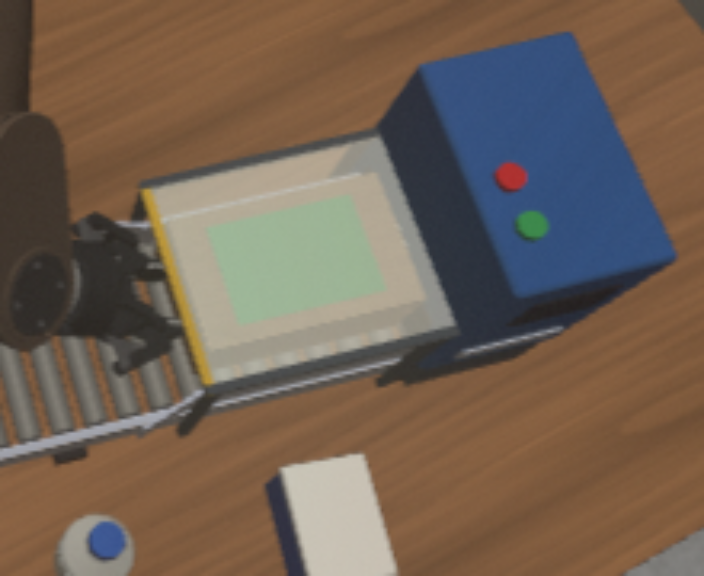

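```bash
cat >> m.py <<'E'
def pale(n="top",z=0.131,save=None):
    c=read_camera(n); f=c["frame"].astype(int)
    if save: cv2.imwrite(save,c["frame"][:,:,::-1])
    m=((f[:,:,1]-f[:,:,0]>18)&(f[:,:,1]-f[:,:,2]>8)&(f[:,:,1]>110)).astype(np.uint8)
    k,l,s,ce=cv2.connectedComponentsWithStats(m); i=1+np.argmax(s[1:,4])
    cn=max(cv2.findContours((l==i).astype(np.uint8),0,1)[0],key=cv2.contourArea)
    P=np.array([toline(ray(c,u,v,z))[:2] for u,v in cn[:,0]],np.float32)*1000
    print(n,"panel",cv2.minAreaRect(P),"area",s[i,4])
E
python3 -m jog '[{"grip":0.5,"x":0,"y":-2,"z":2,"rx":0,"ry":0,"rz":0},{"grip":0.5,"x":0,"y":-1.5,"z":1.5,"rx":0,"ry":0,"rz":0},{"grip":0.5,"x":0,"y":0,"z":0,"rx":0,"ry":0,"rz":0}]'
python3 -c "
from m import *
st();pale();pale('scene')"
```

```text
time: 11.53
eef_pos: [0.5439, -0.0336, 0.2182]
tcp_rot: [0.919, -0.106, 0.044, -0.378]
contact_force: [-5.6, -10.7, 3.4]
opening: 0.501
t 11.53 tip line mm [-3.3959 92.3196 95.3628] roterr [44.7571  0.0162  0.0234] F [ -5.6481 -10.7039   3.3814] op 0.5009106720851827 q [-0.3481  0.2627  2.0353  0.8738  1.1479 -0.6207]
top panel ((-3.7906570434570312, 190.69332885742188), (129.13829040527344, 89.20306396484375), 89.92913818359375) area 1866
scene panel ((-4.576618194580078, 192.8891143798828), (125.42991638183594, 88.10307312011719), 89.92892456054688) area 1418
```

```bash
python3 -m jog '[{"grip":0.5,"x":0,"y":-1,"z":1,"rx":0,"ry":0,"rz":0},{"grip":0.5,"x":0,"y":0,"z":0,"rx":0,"ry":0,"rz":0}]'
python3 -m jog '[{"grip":0.5,"x":0,"y":2,"z":-2,"rx":0,"ry":0,"rz":0},{"grip":0.5,"x":0,"y":2,"z":-2,"rx":0,"ry":0,"rz":0},{"grip":0.5,"x":0,"y":7,"z":-7,"rx":0,"ry":0,"rz":0},{"grip":0.5,"x":0,"y":14,"z":-14,"rx":0,"ry":0,"rz":0},{"grip":0.5,"x":0,"y":14,"z":-14,"rx":0,"ry":0,"rz":0},{"grip":0.5,"x":0,"y":14,"z":-14,"rx":0,"ry":0,"rz":0},{"grip":0.5,"x":0,"y":14,"z":-14,"rx":0,"ry":0,"rz":0},{"grip":0.5,"x":0,"y":0,"z":0,"rx":0,"ry":0,"rz":0}]'
python3 -c "
from m import *
st();pale(save='pics/t12.png');pale('scene')
c=read_camera('scene'); cv2.imwrite('pics/s12.png',cv2.resize(c['frame'][120:300,330:550,::-1],None,fx=3.2,fy=3.2))
c=read_camera('wrist'); cv2.imwrite('pics/wrist12.png',c['frame'][:,:,::-1])"
```

```text
time: 11.8
eef_pos: [0.5441, -0.0333, 0.2184]
tcp_rot: [0.919, -0.106, 0.044, -0.377]
contact_force: [-9.4, -16.7, 6.3]
opening: 0.499
time: 12.47
eef_pos: [0.5224, -0.1256, 0.2179]
tcp_rot: [0.918, -0.108, 0.045, -0.38]
contact_force: [0.2, 0.8, 0.6]
opening: 0.503
t 12.47 tip line mm [-2.72   -1.679  95.5377] roterr [44.9883  0.1379  0.2912] F [0.2086 0.8073 0.5525] op 0.5025440504492328 q [-0.5234  0.2664  2.0319  0.7976  1.2445 -0.7139]
top panel ((-3.8257369995117188, 190.72113037109375), (129.149658203125, 89.16189575195312), 89.98505401611328) area 1864
scene panel ((-4.670036315917969, 192.9056396484375), (88.00689697265625, 125.66266632080078), 0.07388599961996078) area 1421
```

View pics/wrist12.png

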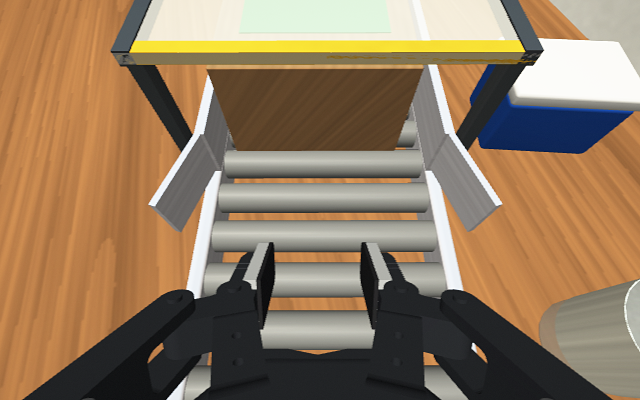

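View pics/s12.png

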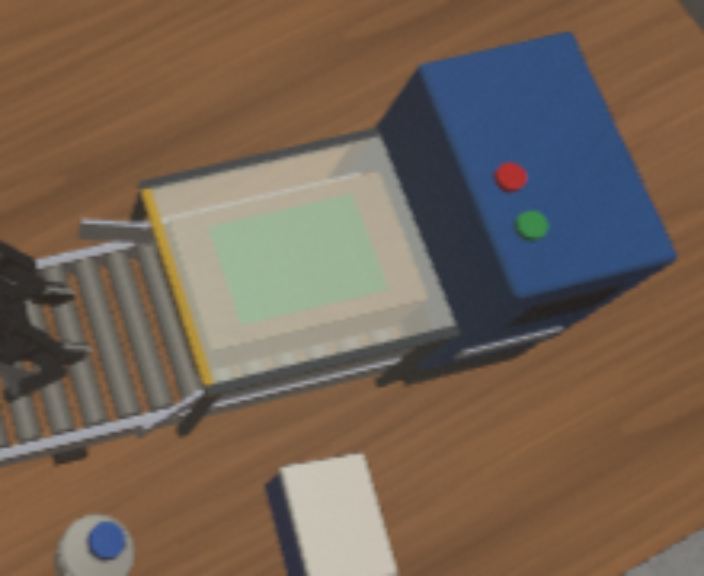

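View pics/t12.png

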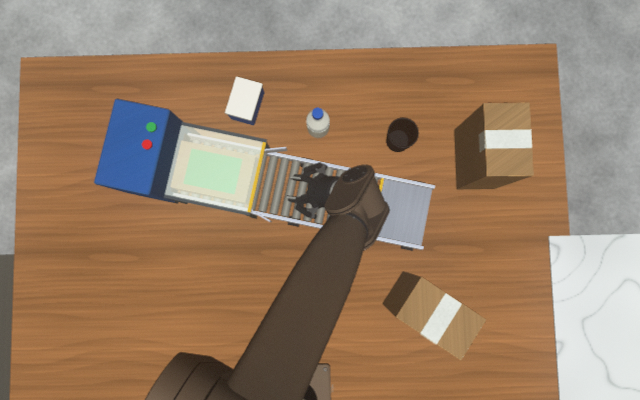

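```bash
python3 - <<'E'
from m import *
for n in("top","scene"):
    c=read_camera(n); f=c["frame"]; h=cv2.cvtColor(f,cv2.COLOR_RGB2HSV)
    m=cv2.inRange(h,(105,120,100),(120,255,255)); m=cv2.morphologyEx(m,cv2.MORPH_CLOSE,np.ones((9,9)))
    k,l,s,ce=cv2.connectedComponentsWithStats(m); i=1+np.argmax(s[1:,4])
    cn=max(cv2.findContours((l==i).astype(np.uint8),0,1)[0],key=cv2.contourArea)
    P=np.array([toline(ray(c,u,v,.258))[:2] for u,v in cn[:,0]],np.float32)*1000
    print(n,s[i],cv2.minAreaRect(P))
    # expected lead edge, lead corner and side at z=.131, stop 287
    for y in(280,287,294): print(y,[proj(c,line(x/1e3,y/1e3,.131)).round(1).tolist() for x in(-65,55)])
c=read_camera("scene");cv2.imwrite("pics/s13.png",cv2.resize(c["frame"][150:250,400:500,::-1],None,fx=6,fy=6,interpolation=cv2.INTER_CUBIC))
E
```

```text
top [  95  100   74   95 4910] ((0.5495758056640625, 348.3431091308594), (127.07732391357422, 196.9324188232422), 89.8338851928711)
280 [[171.8, 187.6], [182.9, 140.7]]
287 [[169.0, 187.0], [180.1, 140.1]]
294 [[166.3, 186.5], [177.4, 139.5]]
scene [ 462  130   79   82 3798] ((2.8529205322265625, 350.13848876953125), (124.60832214355469, 194.43670654296875), 89.93070983886719)
280 [[445.1, 173.3], [460.9, 213.1]]
287 [[447.5, 172.7], [463.3, 212.5]]
294 [[449.9, 172.2], [465.8, 211.9]]
```

View pics/s13.png

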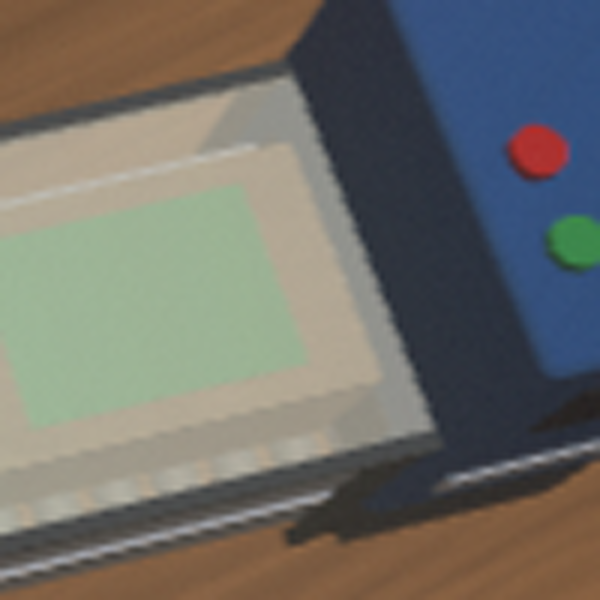

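```bash
python3 -c "
from plant import sign_off
print(sign_off())"
```

```text
the job is handed in; nothing more can be done
None
```

The carton is on the rollers with its green panel up and pushed home against the stop in the bay, and the job was handed in at about 13 s. The sign-off reports no verdict, so what follows rests on my own measurements.

I pushed the carton low against the kerb to square it, then tipped it over the kerb from high up. With the tool leaned 45° I pushed it slowly (about 0.1 m/s in the bay) under the roof. When it met the stop I felt about 12 N, then about 20 N on one further small push, and it moved no further. I then backed off about 95 mm.

Last checks after letting go:
- **Position along the line:** the leading end was at 286 to 288 mm in the line frame. I put the stop face at 287 mm from the roof edge, and at 283 to 285 mm from the housing top. The two estimates disagree by 2 to 4 mm, within what the camera calibration allows.
- **Squareness and side offset:** it was square to the line within about 0.1°, and about 5 to 7 mm off the bay's centre.
- **Resting state:** it lay still and flat in the pictures. I read this from the camera views rather than measuring the tilt separately.
- **Robot:** the contact force was back to the sensor's noise level and the gripper was clear of everything.
- **Other things on the table:** the bottle, pot, tin and the two larger cartons looked unmoved in the top view. I did not measure them again.

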